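# Take the thermometer from its stand and hold it aimed at the dumplings

### The arm

A 6-joint arm with a two-finger parallel gripper is mounted at the origin on the work surface. World frame = base frame: x ahead of the robot, y to its left, z up, the work surface at z = 0. Lengths are in m, angles in rad, forces in N, time in s.
With the tool pointing down it reaches from about 0.375 to 0.9 m from the base axis. Payload 3.1 kg.
Tool frame: the origin (TCP) lies at the very end of the fingers, on their centre line; the grasp point (between the pads) lies 19 mm behind it; z points along the fingers, y is the line along which they close (so a half turn about z gives the same grasp; the last joint's range is limited). The gripper opens to 85 mm and grips with 20 to 120 N. Pads are 22 mm wide; open, the fingers measure 114 mm over their backs; the gripper's body (76 mm by 85 mm) begins 54 mm behind the grasp point. The pads swing forward as they close: fully open they stand 13 mm farther back than shut.
Start: joints at [-1.282, 0.527, 1.433, -0, 1.181, -0.178], TCP at [0.282, -0.558, 0.194] pointing down, gripper open.
Joint ranges: [-3.08, 3.08], [-0.75, 2.2], [0.22, 2.44], [-1.43, 4.57], [0, 2.65], [-2.85, 2.85]. Speed limits (rad/s): [2.79, 2.79, 3.14, 3.14, 3.14, 3.14].

### API

Orientations are given as a unit quaternion [x, y, z, w].
In Python, from station import manip, vision gives the robot as it stands.
- The arm moves only by the tool drive_tool, never from a script. Its argument "deltas" is a list that holds one entry, the list of rows, each a list of 4 numbers: the shift along the tool's x, y, z in mm, then the turn about the tool's z in rad. A call has 1 to 5 rows; each row is the pose to reach, as a shift and turn from the pose commanded when the call began, along the tool's axes at that moment; what a row does not reach only later rows make up. A row lasts 1/12 s, in which the tool goes at most 41.7 mm and 7.16 degrees, less where a joint would pass 70% of its speed; a pose out of reach is approached as far as the arm can. A call with a gripper value outside its range is refused whole. "jaw" is the finger opening in mm, from 0 to 85.4, set as the call begins (left out, the last holds). The fingers move at their own pace and stop on an object; "force" is the grip in N (left out, the last holds). Time passes only in rows, so rows that repeat a pose let the fingers close. It gives the time, the measured TCP pose, the force, the opening and the grip force at its end, in the units of the state.
- manip.sense(): the state, without advancing time (a new reading comes with each control period).
- vision.snapshot(name): name is "side" or "top"; returns the picture (384x512x3 uint8, red, green, blue); there is no depth.
- vision.camera_model(name): a dict with "camera_matrix" (3x3 intrinsics, pixels), "D" ([k1, k2, p1, p2, k3] as OpenCV has them; the pictures are not rectified), "rvec" (rotation vector, rad) and "tvec" (3), from world to camera coordinates, as OpenCV has them. Camera axes: x right, y down, z forward; pixel columns grow to the right and rows downward; lengths in m; the calibration is good to about 2 mm. A picture is of the moment at which its call begins. camera_model takes no time and is no camera call.
- manip.sign_off(): hands the job in; it is judged then, once.
The state is a dict: "t": time; "q": joint angles; "qd": joint speeds; "tau": joint torques, N m; "tcp_pos": TCP position; "tool_rot": TCP orientation; "force": force on the tool from outside, world axes, zero at the start; "ft_torque": the same for the moment, N m; "finger_gap": opening from 0.0 (shut) to 1.0 (fully open); "gripper_force": force on a finger pad.
Only numpy, scipy, OpenCV 4.12 (cv2) and the standard library are available. Lean on these libraries where they do the work, as an engineer would, in place of code of your own. Each camera call takes 0.05 s, during which the arm holds its last target. There are 200 camera calls.

### The job

The plate of dumplings needs a temperature check with the infrared thermometer. Its battery cover is still open: while the thermometer stands in its counter stand, press the cover down until it snaps shut and stays shut, then draw the thermometer up out of the stand by its handle and tip it into the reading attitude, slanting down at about 45 degrees with the handle hanging below the barrel and the display facing up and back. Finish while still holding it like that, steady and raised clear of everything, with its aiming point, 15 cm straight ahead of the lens, on the middle of the dumplings; do not touch the food with it and leave the egg plate, rolling pin and knife alone.

Things in the scene. Friction and masses are not known exactly. Their poses are not given: they have to be found in the camera images.
- stand: Black counter stand, screwed down: foot plate 130 x 100 x 8 mm and an upright open-topped pocket, inside 46 (x) x 44 (y) mm, walls 5 mm, floor 14 mm and rim 96 mm above the counter, that takes the thermometer's barrel. Origin on the counter under the pocket's axis, z up. Its -x side, over which the handle sticks out, faces the robot within 0.45 rad of yaw; the seated thermometer has the same yaw.
- thermometer: Loose pistol-type infrared thermometer, teal, dark handle, 0.27 kg, muzzle down in the stand, barrel (43 x 41 mm) 82 mm deep, 1.5 mm play (leans up to 2.5 degrees handle-down). Origin: lens centre, 14 mm up; +z along the barrel to the display (157 mm), so it looks along -z. Handle out to -x, raked 0.17 rad up, 36 mm wide (y), 38 deep. Reading at 45 degrees: -z forward-down, +x forward-up.
- grip (a point): Mid-thickness of the handle near the barrel, (-63, 0, 131) mm in the thermometer's frame, about 40 mm from its centre of mass: a good place to pinch the two flat handle sides, 36 mm apart along y. The handle reaches 19 mm above and below it; the display housing begins 35 mm toward +x and stands 26 mm above it. Axes as the thermometer's.
- butt (a point): Centre of the free end of the handle, (-140, 0, 144) mm in the thermometer's frame. Axes as the thermometer's.
- aim (a point): The aiming point: on the optical axis, 150 mm straight ahead of the lens, (0, 0, -150) mm in the thermometer's frame. Below the counter while the thermometer is seated. Axes as the thermometer's.
- cover (a joint): Battery cover: 0 shut, starts 0.45 to 0.8 rad open. Pale flap 70 x 34 x 4 mm on the seated handle's upper side, hinged along y through (-124, 0, 158) mm in the thermometer's frame, near the handle's end; free edge toward the barrel. Under 1 N moves it to about 0.1; the roller catch there gives at 4 to 7 N pressed 56 mm from the hinge; then it stays under 0.03. Uncaught, it springs back to 0.2.
- cover_edge (a point): Middle of the cover's free edge, on its outer face, 70 mm from the hinge line; (-54, 0, 149) mm in the thermometer's frame when shut. Axes of the cover. A good place to press is 14 mm short of it, toward the hinge: (-68, 0, 152) mm when shut; pressing on to 10 or 15 N does no harm.
- dumpling_plate: White round plate, 190 mm across and 17 mm high, with eight cream-coloured crimped dumplings heaped to 45 mm, about 150 mm across. Origin under its centre, on the counter.
- dumplings (a point): Middle of the dumplings, on the plate's axis 40 mm above the counter: where the aiming point belongs.
- egg_plate: The same white plate with six brown eggs, 56 mm high. Origin under its centre. Not to be disturbed. The two plates stand on either side of the stand, which is which varies.
- rolling_pin: Light wooden dumpling rolling pin, 260 mm long along its x, 29 mm thick, origin under its middle. Bystander.
- filling_knife: Filling knife lying flat beyond the stand, 250 mm long along its x, dark wooden handle 22 x 12 mm and steel blade 28 mm wide, origin under its middle. Bystander.
Not all that is in view belongs to the job. What is shaped like the thermometer but green or yellow is not meant.

How it is judged:
On the way, in this order (a step that is already met when the one before it is completed fails the run):
1. the battery cover has snapped shut, with the thermometer still seated in the stand, and stays shut with the fingers off it (value of joint cover below 0.06 rad and distance between thermometer and stand below 0.025 m and contact force between the fingers and thermometer below 0.1 N), for 0.2 s.
2. the thermometer, its cover shut, is drawn up out of the pocket in the fingers (z of thermometer in the frame of stand above 0.1 m and value of joint cover below 0.06 rad and contact force between the fingers and thermometer above 1 N and contact force between thermometer and stand below 0.2 N), for 0.1 s.
At the end, for the whole second after the job is handed in: Held still in the fingers, nothing else carrying it: lens over 90 mm, handle end over 50 mm up; barrel 30 to 60 degrees from straight down, handle hanging below; aiming point within 50 mm of the dumplings' middle; cover shut (under 0.06 rad); plates, pin and knife within 30 mm of their places (contact force between the fingers and thermometer above 1 N and angle between thermometer's own z axis and vertical between 0.52 and 1.05 rad and angle between thermometer's own x axis and vertical below 1.06 rad and distance between aim and dumplings below 0.05 m and height (world z) of thermometer above 0.09 m and height (world z) of butt above 0.05 m and value of joint cover below 0.06 rad and linear speed of thermometer below 0.03 m/s and angular speed of thermometer below 0.15 rad/s and contact force between thermometer and stand below 0.2 N and contact force between thermometer and dumpling_plate below 0.2 N and contact force between thermometer and egg_plate below 0.2 N and distance of each of dumpling_plate, egg_plate, rolling_pin, filling_knife from where it was at the start of the episode below 0.03 m); the arm keeps its last pose, push and grip.
It fails at once if the thermometer touches the dumplings, the eggs or their plates (contact force between thermometer and dumpling_plate above 1 N or contact force between thermometer and egg_plate above 1 N).
It fails at once if the thermometer is dropped on the counter (height (world z) of butt below 0.03 m).
It fails at once if the egg plate, rolling pin or knife is pushed away (distance of any of egg_plate, rolling_pin, filling_knife from where it was at the start of the episode above 0.03 m).
It also fails if it takes over 45 s, if anything falls off the work surface, if the arm or the gripper's body presses on something with over 40 N, if the wrist force passes 120 N, or if a joint passes its speed limit or range.

## Working session

There is one attempt and no reset: what is moved stays moved. The work goes in short steps, Python scripts to look and compute and a tool call to move; the robot and the scene stay as the last step left them, time stands still between calls to the robot, and variables do not carry over. Pictures are saved under pics/ and viewed, at most 12 in all, crops included, and the job is handed in when it is done.

Besides the shell and the picture viewer there is one more tool, called after "Emit:" as name(argument=value, ...), one argument or row to a line, values as JSON. drive_tool: Moves the arm, as the interface text tells. Its arguments: {"type":"object","properties":{"deltas":{"type":"array"},"jaw":{"type":"number"},"force":{"type":"number"}},"required":["deltas"]}

```bash
mkdir -p pics; python3 - <<'E'
from station import manip, vision
import cv2,numpy as np
for n in("side","top"):
    im=vision.snapshot(n); cv2.imwrite(f"pics/{n}0.png",im[:,:,::-1])
    m=vision.camera_model(n); print(n,{k:np.round(np.array(v),4).tolist() for k,v in m.items() if k!='name'})
    R=cv2.Rodrigues(np.array(m["rvec"],float))[0]; print("campos",(-R.T@np.array(m["tvec"]).ravel()).round(3),"fwd",R[2].round(3))
print(manip.sense())
E
```

```text
side {'camera_matrix': [[463.3758, 0.0, 249.3215], [0.0, 463.3758, 190.1054], [0.0, 0.0, 1.0]], 'D': [-0.0061, 0.0, 0.0, 0.0, 0.0], 'rvec': [0.2533, -2.7311, 1.3564], 'tvec': [0.4557, 0.1576, 1.1141]}
campos [0.303 0.863 0.799] fwd [ 0.146 -0.783 -0.604]
top {'camera_matrix': [[407.8504, 0.0, 253.896], [0.0, 407.8504, 184.1895], [0.0, 0.0, 1.0]], 'D': [0.0251, 0.0, 0.0, 0.0, 0.0], 'rvec': [2.2183, -2.1614, 0.0969], 'tvec': [-0.1177, 0.4722, 1.4191]}
campos [ 0.368 -0.087  1.452] fwd [ 0.075 -0.013 -0.997]
{'t': 0.1, 'q': array([-1.28153434e+00,  5.28378924e-01,  1.43376130e+00, -2.15223883e-06,
        1.18144583e+00, -1.78478076e-01]), 'qd': array([ 4.85196138e-05, -2.36637449e-03, -3.38831716e-03, -5.85868584e-04,
        3.91397041e-04,  4.86618959e-04]), 'tau': array([ 8.91883064e-04, -4.43304634e+01, -1.78587627e+01, -2.12573646e-04,
        3.89773078e-03, -1.08532959e-06]), 'tcp_pos': array([ 0.28162234, -0.55714538,  0.19303215]), 'tool_rot': array([ 9.72776248e-01,  2.31744208e-01, -5.61745708e-05, -9.95116146e-04]), 'force': array([ 0.17180676, -0.25012152,  0.20941496]), 'ft_torque': array([-0.01384548, -0.01857065,  0.05336386]), 'gripper_force': 0.0, 'finger_gap': 0.9975909609752643}
```

View pics/top0.png

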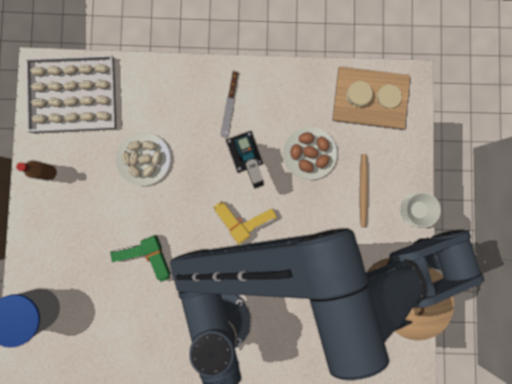

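View pics/side0.png

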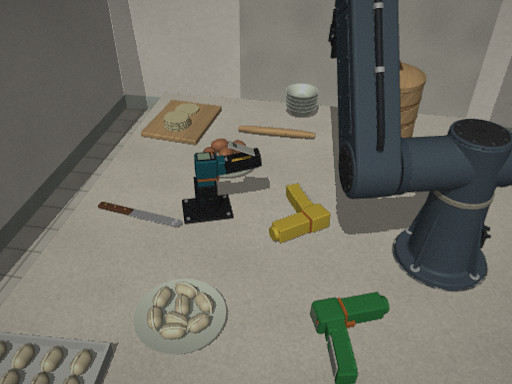

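The top view shows three pistol shapes: yellow at (245,220), green at (145,255), and the teal one with a dark handle standing in the black stand at (245,155). The side view has the teal one at (215,170). Only that one fits the description (teal, seated in the stand), so next I confirm it in a crop. The dumpling plate is at top (145,160) and the egg plate at top (310,153).

```bash
cat > h.py <<'E'
from station import manip, vision
import cv2,numpy as np
from scipy.spatial.transform import Rotation as Rn
M={n:vision.camera_model(n) for n in("side","top")}
def ray(n,uv):
    m=M[n];R=cv2.Rodrigues(np.array(m["rvec"],float))[0];t=np.array(m["tvec"],float).ravel()
    p=cv2.undistortPoints(np.array(uv,float).reshape(-1,1,2),np.array(m["camera_matrix"],float),np.array(m["D"],float)).reshape(-1,2)
    return -R.T@t, np.c_[p,np.ones(len(p))]@R
def onz(n,uv,z):
    c,d=ray(n,uv); return c+d*((z-c[2])/d[:,2])[:,None]
def proj(n,P):
    m=M[n];return cv2.projectPoints(np.array(P,float).reshape(-1,1,3),np.array(m["rvec"],float),np.array(m["tvec"],float),np.array(m["camera_matrix"],float),np.array(m["D"],float))[0].reshape(-1,2)
def tri(uvt,uvs):
    A=np.zeros((3,3));b=np.zeros(3)
    for n,uv in(("top",uvt),("side",uvs)):
        c,d=ray(n,uv);d=d[0]/np.linalg.norm(d[0]);Q=np.eye(3)-np.outer(d,d);A+=Q;b+=Q@c
    return np.linalg.solve(A,b)
E
python3 - <<'E'
import cv2,numpy as np
t=cv2.imread("pics/top0.png")[120:200,215:285];s=cv2.imread("pics/side0.png")[135:230,170:275]
a=cv2.resize(t,None,fx=5.6,fy=5.6,interpolation=2);b=cv2.resize(s,None,fx=3.7,fy=3.7,interpolation=2)
H=max(a.shape[0],b.shape[0]);p=lambda i:cv2.copyMakeBorder(i,0,H-i.shape[0],0,0,0)
o=np.hstack([p(a),p(b)]);print(o.shape);cv2.imwrite("pics/crop0.png",o)
E
```

```text
(448, 780, 3)
```

View pics/crop0.png

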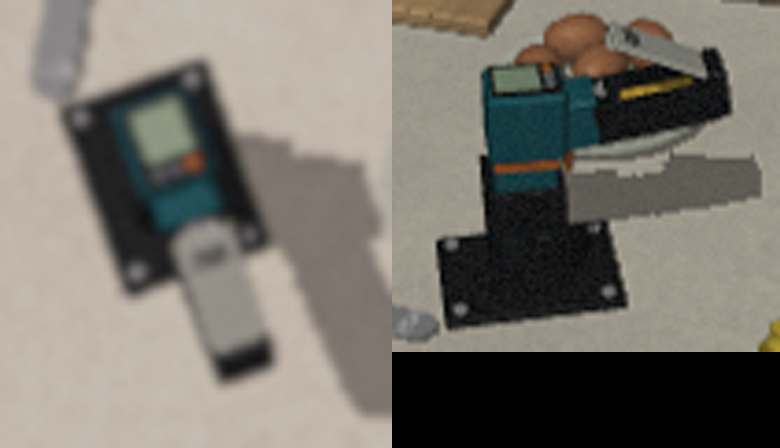

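The crop confirms it: teal barrel with display, dark handle and open pale cover, in the black stand. Next: stand pose, plate centre, cover angle.

```bash
python3 - <<'E'
from h import *
T=lambda L:np.array(L,float)/5.6+[215-.4,120-.4]
S=lambda L:(np.array(L,float)-[392,0])/3.7+[170-.4,135-.4]
c=onz("top",T([(62,108),(205,60),(272,245),(130,297)]),.008)
s=onz("top",T([(80,118),(193,77),(250,234),(136,272)]),.009)
print("foot",c.round(4).tolist(),c.mean(0).round(4)); print("screws",s.mean(0).round(4))
sc=onz("side",S([(451,244),(460,310),(609,292),(594,229)]),.009);print("side screws",sc.mean(0).round(4),"side corners",onz("side",S([(437,240),(447,328),(627,305)]),.008).round(4).tolist())
f=lambda a,b:np.degrees(np.arctan2(*(a-b)[[1,0]]))
print("yaw",f(c[0],c[3]),f(c[1],c[2]),f(s[0],s[3]),f(s[1],s[2]),f(c[0],c[1])-90,f(s[0],s[1])-90)
im=cv2.imread("pics/top0.png");hsv=cv2.cvtColor(im,cv2.COLOR_BGR2HSV)
# display (pale green) centre in crop
print("display",onz("top",T([(162,130)]),.172).round(4))
print("butt top",onz("top",T([(223,380),(272,360)]),.177).round(4).tolist())
tp=tri(T([(206,225)])[0],S([(609,38)])[0]);print("cover free edge",tp.round(4))
# plates: light pixels low saturation
si=cv2.imread("pics/side0.png")
g=cv2.cvtColor(im,cv2.COLOR_BGR2GRAY)
for nm,(u,v) in (("dump",(145,160)),("egg",(310,153))):
    roi=g[v-38:v+38,u-38:u+38]
    h=cv2.HoughCircles(cv2.GaussianBlur(roi,(3,3),0),cv2.HOUGH_GRADIENT,1,60,param1=80,param2=10,minRadius=23,maxRadius=31)
    x,y,r=h[0][0]; print(nm,x+u-38,y+v-38,r,onz("top",[(x+u-38,y+v-38)],.017).round(4))
a=np.array([(137,315),(226,314),(181,279),(181,352)],float)
p=onz("side",a,.017);print("dump side rim",p.round(3).tolist())
E
```

```text
foot [[0.6356, -0.0005, 0.008], [0.6692, -0.091, 0.008], [0.5513, -0.1367, 0.008], [0.5156, -0.0473, 0.008]] [ 0.5929 -0.0689  0.008 ]
screws [ 0.5941 -0.0672  0.009 ]
side screws [ 0.5928 -0.0655  0.009 ] side corners [[0.6686, -0.0859, 0.008], [0.6323, 0.0079, 0.008], [0.5142, -0.0393, 0.008]]
yaw 21.300794439406104 21.190093538472055 21.473197664599354 21.261275879703263 20.393493346021287 21.779567135952433
display [[ 0.5942 -0.0672  0.172 ]]
butt top [[0.4531, -0.1052, 0.177], [0.465, -0.1324, 0.177]]
cover free edge [ 0.5361 -0.0936  0.1941]
dump 146.5 161.5 25.2 [[0.5453 0.2749 0.017 ]]
egg 311.5 153.5 27.9 [[ 0.59   -0.3073  0.017 ]]
dump side rim [[0.641, 0.311, 0.017], [0.461, 0.275, 0.017], [0.581, 0.2, 0.017], [0.526, 0.377, 0.017]]
```

Emit:
drive_tool(
  deltas=[
    [[0,0,-35,0.03],[0,0,-70,0.06],[0,0,-105,0.096],[0,0,-105,0.096]],
  ],
  jaw=0,
)

```text
t: 0.43
tcp_pos: [0.2832, -0.5619, 0.3068]
tool_rot: [0.983, 0.184, 0.001, 0.007]
force: [0.5, -1.1, 0.5]
finger_gap: 0.453
gripper_force: 0.0
```

```bash
python3 - <<'E'
from h import *
s=manip.sense();R=Rn.from_quat(s["tool_rot"]).as_matrix();print(s["tcp_pos"].round(4),R.round(3).tolist(),s["force"].round(2))
ex=np.array([.9317,.3633,0]);P=np.array([.593,-.067,.30])-.072*ex
print("delta mm",((P-s["tcp_pos"])@R*1000).round(1))
# dumpling plate: local ellipse from edges, side and top
for n,(u,v,w,h) in(("top",(145,160,38,38)),("side",(181,315,58,50))):
    im=cv2.imread(f"pics/{n}0.png").astype(int)[v-h:v+h,u-w:u+w]
    a=im[:,:,2]-im[:,:,0]  # counter is warmish
    print(n,"R-B border",np.median(a[:3]),"rim",a[h,2*w-14:2*w].tolist())
    m=(cv2.GaussianBlur(a.astype(np.float32),(3,3),0)<(12 if n=="top" else 2)).astype(np.uint8)
    cs=max(cv2.findContours(m,0,1)[0],key=cv2.contourArea)
    e=cv2.fitEllipse(cv2.convexHull(cs));c=(e[0][0]+u-w,e[0][1]+v-h);print(n,c,e[1],onz(n,[c],.015).round(4))
E
```

```text
[ 0.2832 -0.5619  0.3068] [[0.932, 0.363, 0.004], [0.363, -0.932, -0.014], [-0.001, 0.015, -1.0]] [ 0.49 -1.11  0.5 ]
delta mm [ 396.1 -348.9    1.2]
top R-B border 19.0 rim [-1, 6, 13, 16, 16, 21, 23, 23, 22, 21, 21, 21, 20, 21]
top (155.82011032104492, 157.59939575195312) (30.157316207885742, 41.43880844116211) [[0.5604 0.2433 0.015 ]]
side R-B border 17.0 rim [8, 10, 10, 19, 17, 16, 17, 19, 18, 17, 17, 18, 19, 19]Traceback (most recent call last):
  File "<stdin>", line 11, in <module>
ValueError: max() iterable argument is empty
```

Emit:
drive_tool(
  deltas=[
    [[26,-23,0,0],[53,-46,0,0],[79,-70,0,0],[106,-93,0,0],[132,-116,0,0]],
  ],
)

```text
t: 0.85
tcp_pos: [0.363, -0.3999, 0.2983]
tool_rot: [0.983, 0.185, -0.0, -0.0]
force: [-0.6, 0.6, 0.6]
finger_gap: -0.003
gripper_force: 0.0
```

Emit:
drive_tool(
  deltas=[
    [[26,-23,0,0],[53,-46,0,0],[79,-70,0,0],[106,-93,0,0],[132,-116,0,0]],
  ],
)

```text
t: 1.27
tcp_pos: [0.4438, -0.2439, 0.2985]
tool_rot: [0.983, 0.185, -0.0, -0.0]
force: [0.1, -0.5, -0.3]
finger_gap: -0.003
gripper_force: 0.0
```

Emit:
drive_tool(
  deltas=[
    [[26,-23,0,0],[53,-46,0,0],[79,-70,0,0],[106,-93,0,0],[132,-117,0,0]],
  ],
)

```text
t: 1.68
tcp_pos: [0.5244, -0.0871, 0.2985]
tool_rot: [0.983, 0.185, -0.0, -0.0]
force: [0.7, -0.5, -0.9]
finger_gap: -0.001
gripper_force: 0.0
```

Emit:
drive_tool(
  deltas=[
    [[0,0,30,0],[0,0,60,0],[0,0,80,0],[0,0,80,0]],
  ],
)

```text
t: 2.02
tcp_pos: [0.5203, -0.0869, 0.2143]
tool_rot: [0.983, 0.185, -0.005, -0.003]
force: [-0.6, -0.2, 0.3]
finger_gap: 0.002
gripper_force: 0.0
```

```bash
python3 - <<'E'
from h import *
s=manip.sense();R=Rn.from_quat(s["tool_rot"]).as_matrix();print(s["tcp_pos"].round(4),s["force"].round(2),s["finger_gap"])
ex=np.array([.9317,.3633,0]);P=np.array([.593,-.067,.166])-.072*ex
print("delta mm",((P-s["tcp_pos"])@R*1000).round(1))
cv2.imwrite("pics/side1.png",vision.snapshot("side")[100:240,150:310,::-1].repeat(4,0).repeat(4,1))
for n,(u,v,w,h) in(("top",(145,160,38,38)),("side",(181,315,58,50))):
    im=cv2.imread(f"pics/{n}0.png").astype(int)[v-h:v+h,u-w:u+w]
    a=cv2.GaussianBlur((im[:,:,2]-im[:,:,0]).astype(np.float32),(3,3),0)
    m=(a<13.5).astype(np.uint8); m=cv2.morphologyEx(m,cv2.MORPH_OPEN,np.ones((3,3)))
    cs=max(cv2.findContours(m,0,1)[0],key=cv2.contourArea)
    e=cv2.fitEllipse(cv2.convexHull(cs));c=(e[0][0]+u-w,e[0][1]+v-h);print(n,c,e[1],onz(n,[c],.015).round(4))
E
```

```text
[ 0.5203 -0.0869  0.2143] [-0.57 -0.18  0.27] 0.0023613658529557865
delta mm [ 3.3  8.2 48.2]
top (155.92609024047852, 157.73925399780273) (30.267276763916016, 43.221710205078125) [[0.5599 0.2429 0.015 ]]
side (180.2948989868164, 316.4756774902344) (75.02545928955078, 95.19342041015625) [[0.5528 0.2965 0.015 ]]
```

View pics/side1.png

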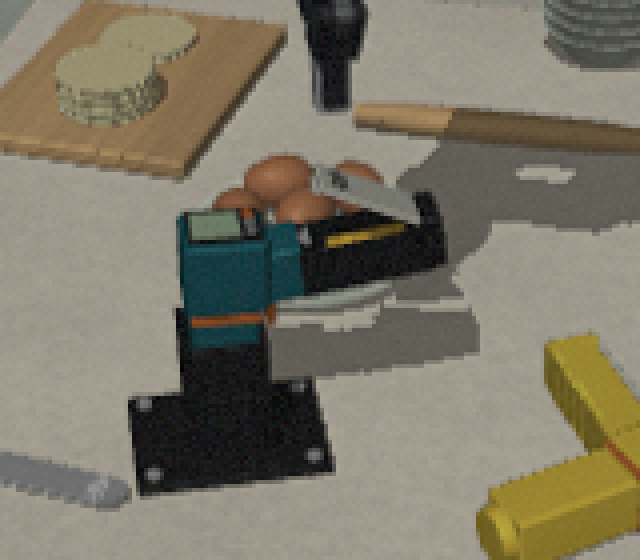

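The crop shows the shut fingertips at full-image pixel (233,127), just above the open cover, whose free edge is at about (229,143). I'll check that against the projected TCP.

```bash
python3 - <<'E'
from h import *
s=manip.sense();p=s["tcp_pos"];print(p.round(4),proj("side",[p]),proj("top",[p]))
ex=np.array([.9317,.3633,0])
print("cover edge proj",proj("side",[[.5361,-.0936,.1941]]))
im=vision.snapshot("top");cv2.imwrite("pics/top1.png",cv2.resize(im[90:230,90:300,::-1],None,fx=3.8,fy=3.8,interpolation=2))
E
```

```text
[ 0.5221 -0.0878  0.2166] [[232.36579394 138.64513276]] [[249.50024202 163.85623136]]
cover edge proj [[227.5255093  144.77930751]]
```

View pics/top1.png

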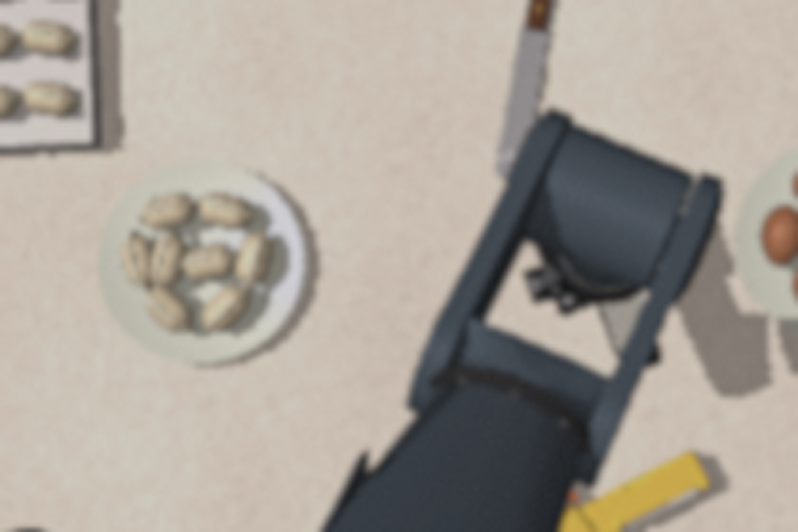

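```bash
python3 - <<'E'
from h import *
s=manip.sense();print(s["t"],s["tcp_pos"].round(4),s["qd"].round(3),proj("side",[s["tcp_pos"]]))
im=vision.snapshot("side");cv2.imwrite("pics/side2.png",cv2.resize(im[95:185,180:280,::-1],None,fx=6,fy=6,interpolation=cv2.INTER_NEAREST))
print("dump top",onz("top",[(143.1,159.1)],.013).round(4))
print("egg", proj("top",[[.5528,.2965,.015]]))
E
```

```text
2.1167 [ 0.5237 -0.0886  0.2184] [-0.006 -0.03  -0.043  0.001 -0.001 -0.   ] [[231.78591243 137.77437602]]
dump top [[0.554  0.2882 0.013 ]]
egg [[140.56217769 159.2990506 ]]
```

View pics/side2.png

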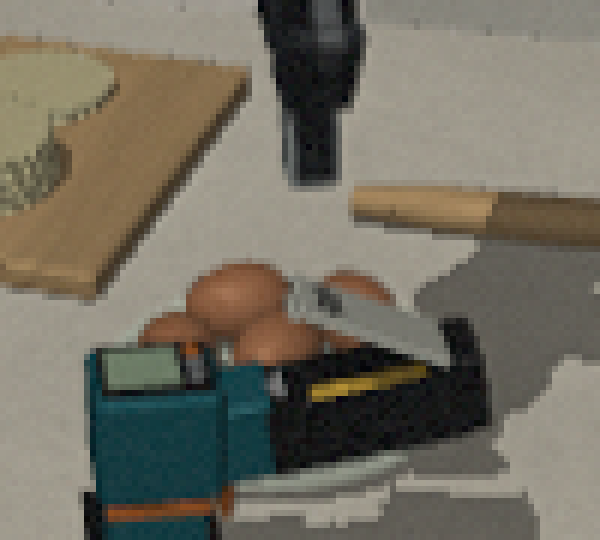

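The side crop shows the shut fingertips ending at full-image (232,126), right column but about 12 px above the projected TCP. The cover is still open, with its edge at (229,143). I'll check known heights with the same projection and descend a little while tracking the tip.

Emit:
drive_tool(
  deltas=[
    [[0,5,5,0],[0,5,10,0],[0,5,10,0]],
  ],
)

```text
t: 2.42
tcp_pos: [0.5259, -0.094, 0.2089]
tool_rot: [0.983, 0.184, 0.0, 0.0]
force: [-0.2, 0.0, -0.5]
finger_gap: -0.001
gripper_force: 0.0
```

```bash
python3 - <<'E'
from h import *
s=manip.sense();p=s["tcp_pos"];print(p.round(4),s["finger_gap"],s["force"].round(2),proj("side",[p]))
R=Rn.from_quat(s["tool_rot"]).as_matrix();ex=np.array([.9317,.3633,0]);P=np.array([.593,-.067,.166])-.072*ex
print("delta mm",((P-p)@R*1000).round(1))
im=vision.snapshot("side");g=cv2.cvtColor(im,cv2.COLOR_RGB2GRAY)
for c in(230,232,234):print(c,g[112:160,c].tolist())
print("display front top proj",proj("side",[np.array([.593,-.067,.171])+.02*ex, [.593,-.067,.171]]))
print("butt top proj",proj("side",[np.array([.593,-.067,.177])-.137*ex]))
print("pocket rim", proj("side",[[.593,-.067,.096]]))
E
```

```text
[ 0.5259 -0.094   0.2089] -0.0008950133313893283 [-0.15  0.   -0.46] [[231.44980587 139.93159705]]
delta mm [ 0.3 -0.8 42.9]
230 [12, 27, 25, 21, 28, 29, 21, 21, 15, 17, 23, 19, 23, 23, 15, 49, 106, 143, 155, 154, 156, 153, 153, 154, 156, 154, 154, 152, 145, 124, 115, 117, 124, 132, 138, 129, 98, 79, 87, 83, 85, 80, 63, 18, 23, 27, 16, 9]
232 [13, 34, 17, 25, 15, 27, 27, 17, 25, 26, 22, 28, 20, 20, 32, 54, 118, 159, 157, 153, 155, 154, 153, 151, 151, 155, 156, 155, 157, 141, 98, 89, 115, 114, 117, 136, 130, 67, 67, 63, 65, 60, 31, 18, 21, 17, 24, 95]
234 [18, 26, 26, 29, 30, 34, 31, 30, 35, 33, 31, 35, 27, 26, 38, 63, 119, 155, 154, 154, 153, 155, 155, 154, 153, 151, 152, 157, 138, 101, 86, 69, 52, 65, 91, 119, 129, 122, 63, 68, 86, 82, 7, 19, 18, 11, 43, 104]
display front top proj [[194.98530922 156.88427415]
 [203.04292413 156.06638212]]
butt top proj [[257.17209625 148.55691955]]
pocket rim [[204.78370138 180.52164094]]
```

Emit:
drive_tool(
  deltas=[
    [[0,0,4,0],[0,0,8,0],[0,0,12,0],[0,0,16,0]],
  ],
)

```text
t: 2.8
tcp_pos: [0.5257, -0.0934, 0.1925]
tool_rot: [0.983, 0.185, -0.0, -0.0]
force: [-0.5, 0.2, 0.6]
finger_gap: -0.002
gripper_force: 0.0
```

```bash
cat > st.py <<'E'
from h import *
s=manip.sense();p=s["tcp_pos"];print(p.round(4),s["finger_gap"],s["force"].round(2),s["ft_torque"].round(2),proj("side",[p])[0].round(1))
R=Rn.from_quat(s["tool_rot"]).as_matrix();ex=np.array([.9317,.3633,0]);P=np.array([.593,-.067,.166])-.072*ex
print("delta mm",((P-p)@R*1000).round(1))
E
cat st.py - > a.py <<'E'
g=cv2.cvtColor(vision.snapshot("side"),cv2.COLOR_RGB2GRAY)
for c in(230,232,234):print(c,g[120:160,c].tolist())
E
python3 a.py
```

```text
[ 0.5257 -0.0934  0.1925] -0.0017018118232746497 [-0.51  0.25  0.63] [ 0.    0.04 -0.04] [231.6 145.8]
delta mm [ 0.3 -0.1 26.5]
230 [21, 27, 21, 27, 24, 22, 27, 25, 24, 25, 28, 27, 22, 49, 103, 144, 158, 151, 154, 152, 144, 124, 116, 119, 123, 134, 140, 130, 97, 79, 83, 84, 84, 83, 67, 18, 15, 24, 20, 22]
232 [27, 19, 20, 32, 35, 21, 22, 22, 16, 27, 22, 24, 24, 52, 105, 146, 154, 155, 154, 154, 158, 132, 66, 85, 118, 116, 116, 137, 134, 68, 65, 66, 67, 57, 30, 17, 23, 24, 15, 93]
234 [25, 24, 31, 32, 30, 20, 28, 30, 31, 24, 23, 33, 27, 56, 118, 160, 152, 152, 157, 154, 141, 97, 79, 70, 57, 71, 90, 115, 131, 121, 67, 65, 87, 80, 16, 24, 17, 15, 40, 105]
```

Emit:
drive_tool(
  deltas=[
    [[0,0,4,0],[0,0,8,0],[0,0,12,0],[0,0,16,0]],
  ],
)

```text
t: 3.18
tcp_pos: [0.5258, -0.0934, 0.1765]
tool_rot: [0.983, 0.185, -0.0, -0.0]
force: [-0.1, 0.4, 0.9]
finger_gap: 0.004
gripper_force: 0.0
```

```bash
python3 a.py
```

```text
[ 0.5258 -0.0934  0.1765] 0.0035968022510606715 [-0.08  0.44  0.85] [-0.01 -0.01 -0.07] [231.7 151.3]
delta mm [ 0.2 -0.2 10.5]
230 [25, 20, 19, 20, 24, 20, 14, 25, 14, 24, 19, 20, 15, 15, 22, 28, 24, 21, 28, 52, 84, 87, 72, 91, 126, 134, 142, 129, 94, 82, 86, 86, 89, 86, 66, 19, 24, 21, 25, 22]
232 [23, 26, 27, 25, 18, 27, 23, 26, 19, 27, 33, 30, 26, 28, 23, 32, 32, 28, 23, 61, 124, 141, 64, 56, 94, 114, 122, 137, 133, 73, 68, 69, 66, 54, 31, 18, 20, 20, 24, 94]
234 [39, 35, 33, 24, 16, 24, 24, 22, 29, 31, 27, 30, 28, 30, 28, 25, 27, 20, 32, 75, 109, 103, 73, 47, 50, 71, 92, 118, 132, 124, 62, 66, 87, 84, 13, 22, 21, 15, 41, 109]
```

Emit:
drive_tool(
  deltas=[
    [[0,0,4,0],[0,0,8,0],[0,0,12,0],[0,0,12,0]],
  ],
)

```text
t: 3.57
tcp_pos: [0.5253, -0.0933, 0.164]
tool_rot: [0.983, 0.185, -0.001, -0.0]
force: [0.4, 0.2, 0.6]
finger_gap: 0.001
gripper_force: 0.0
```

```bash
cat >> a.py <<'E'
cv2.imwrite("pics/now.png",cv2.resize(vision.snapshot("side")[95:185,180:280,::-1],None,fx=6,fy=6,interpolation=cv2.INTER_NEAREST))
E
python3 a.py; cp pics/now.png pics/side3.png
```

```text
[ 0.5253 -0.0933  0.164 ] 0.0007568768795439008 [0.38 0.18 0.64] [ 0.05 -0.02 -0.05] [232.  155.5]
delta mm [ 0.6  0.1 -2. ]
230 [23, 41, 41, 34, 28, 25, 21, 25, 15, 20, 27, 21, 18, 28, 15, 19, 19, 26, 22, 25, 26, 24, 21, 37, 86, 125, 143, 128, 99, 85, 86, 86, 85, 83, 65, 19, 27, 23, 14, 24]
232 [46, 46, 42, 41, 34, 25, 21, 10, 13, 24, 19, 25, 26, 22, 21, 22, 27, 20, 24, 21, 18, 28, 23, 49, 70, 94, 121, 138, 135, 80, 66, 66, 64, 51, 28, 20, 18, 17, 32, 96]
234 [71, 85, 88, 67, 55, 36, 33, 31, 24, 17, 26, 24, 19, 20, 24, 21, 27, 24, 27, 21, 19, 26, 19, 54, 77, 55, 64, 103, 133, 124, 65, 67, 88, 84, 16, 20, 21, 23, 41, 106]
```

View pics/side3.png

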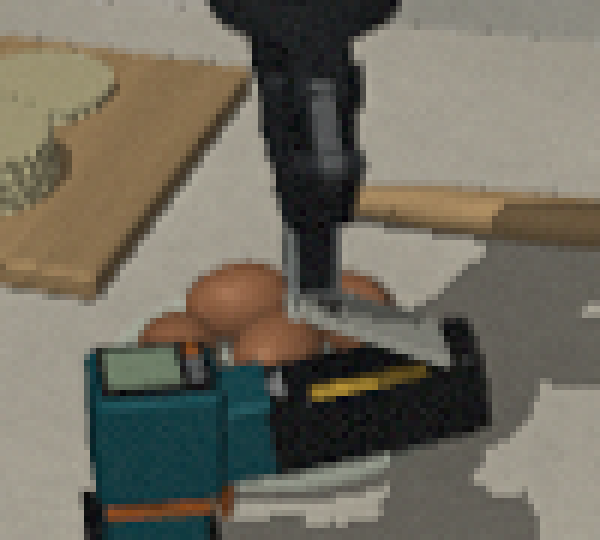

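The fingertips rest on the cover, near its free edge (crop (315,290)), with the TCP reading z=0.164. The real fingertips are therefore about 30 mm above the reported TCP. I'll press on, guided by force.

Emit:
drive_tool(
  deltas=[
    [[0,0,4,0],[0,0,8,0],[0,0,12,0],[0,0,16,0],[0,0,18,0]],
  ],
)

```text
t: 4.08
tcp_pos: [0.5255, -0.0934, 0.1462]
tool_rot: [0.983, 0.185, -0.0, -0.0]
force: [-0.1, 1.1, 0.6]
finger_gap: 0.001
gripper_force: 0.2
```

Emit:
drive_tool(
  deltas=[
    [[0,0,1.5,0],[0,0,3,0],[0,0,4,0],[0,0,4,0]],
  ],
)

```text
t: 4.42
tcp_pos: [0.5257, -0.0934, 0.1427]
tool_rot: [0.983, 0.185, -0.0, -0.0]
force: [0.5, -0.4, 0.7]
finger_gap: -0.002
gripper_force: 0.0
```

```bash
python3 a.py|head -3
```

```text
[ 0.5257 -0.0934  0.1427] -0.001799897098816135 [ 0.45 -0.36  0.71] [-0.02 -0.03  0.05] [232.1 162.5]
delta mm [  0.3  -0.2 -23.3]
230 [32, 23, 23, 24, 19, 23, 24, 20, 32, 46, 38, 34, 30, 30, 14, 17, 21, 16, 18, 27, 14, 24, 18, 13, 19, 24, 22, 28, 23, 26, 29, 74, 116, 131, 150, 136, 19, 16, 19, 13]
```

Emit:
drive_tool(
  deltas=[
    [[0,0,2,0],[0,0,4,0],[0,0,4,0]],
  ],
)

```text
t: 4.77
tcp_pos: [0.5258, -0.0934, 0.1386]
tool_rot: [0.983, 0.185, -0.0, -0.0]
force: [-0.4, -0.7, 0.2]
finger_gap: -0.004
gripper_force: 0.1
```

Emit:
drive_tool(
  deltas=[
    [[0,0,1.5,0],[0,0,3,0],[0,0,3,0]],
  ],
)

```text
t: 5.02
tcp_pos: [0.5257, -0.0934, 0.1356]
tool_rot: [0.983, 0.185, -0.0, -0.0]
force: [-0.0, -0.1, 0.6]
finger_gap: -0.0
gripper_force: 0.0
```

Emit:
drive_tool(
  deltas=[
    [[0,0,1.5,0],[0,0,3,0],[0,0,3,0]],
  ],
)

```text
t: 5.27
tcp_pos: [0.5257, -0.0934, 0.1326]
tool_rot: [0.983, 0.185, -0.0, -0.0]
force: [-0.1, 0.3, -0.3]
finger_gap: 0.001
gripper_force: 0.0
```

Emit:
drive_tool(
  deltas=[
    [[0,0,1.5,0],[0,0,3,0],[0,0,3,0]],
  ],
)

```text
t: 5.52
tcp_pos: [0.5258, -0.0935, 0.1299]
tool_rot: [0.983, 0.185, -0.0, 0.0]
force: [0.6, -0.1, 1.5]
finger_gap: -0.002
gripper_force: 1.0
```

```bash
python3 a.py|head -5; cp pics/now.png pics/side4.png
```

```text
[ 0.5258 -0.0935  0.1299] -0.0015548615718121808 [ 0.62 -0.1   1.48] [0.05 0.11 0.01] [232.1 166.7]
delta mm [  0.2  -0.2 -36.1]
230 [37, 34, 40, 36, 34, 29, 27, 21, 28, 21, 19, 21, 25, 24, 33, 36, 42, 32, 21, 19, 23, 21, 25, 13, 24, 27, 15, 18, 13, 20, 24, 22, 26, 24, 31, 73, 116, 134, 152, 145]
232 [30, 32, 48, 50, 49, 68, 73, 65, 62, 53, 52, 45, 45, 38, 38, 45, 40, 30, 19, 15, 10, 17, 21, 21, 26, 20, 25, 24, 18, 25, 30, 28, 31, 32, 28, 54, 78, 111, 166, 157]
234 [20, 56, 83, 71, 72, 92, 90, 87, 87, 86, 87, 87, 86, 79, 80, 89, 74, 52, 38, 34, 31, 18, 19, 31, 21, 21, 28, 25, 26, 22, 23, 18, 23, 24, 19, 51, 93, 127, 149, 140]
```

Emit:
drive_tool(
  deltas=[
    [[0,0,1,0],[0,0,1.5,0],[0,0,1.5,0]],
  ],
)

```text
t: 5.87
tcp_pos: [0.5258, -0.0934, 0.1282]
tool_rot: [0.983, 0.185, -0.0, -0.0]
force: [0.1, -0.0, 0.9]
finger_gap: -0.001
gripper_force: 0.4
```

Emit:
drive_tool(
  deltas=[
    [[0,0,1,0],[0,0,1.5,0],[0,0,1.5,0]],
  ],
)

```text
t: 6.12
tcp_pos: [0.5257, -0.0934, 0.1266]
tool_rot: [0.983, 0.185, -0.0, -0.0]
force: [-0.2, 0.3, -0.3]
finger_gap: 0.003
gripper_force: 0.0
```

Emit:
drive_tool(
  deltas=[
    [[0,0,1,0],[0,0,1.5,0],[0,0,1.5,0]],
  ],
)

```text
t: 6.37
tcp_pos: [0.5257, -0.0935, 0.1259]
tool_rot: [0.983, 0.185, -0.0, 0.0]
force: [-1.3, 0.4, 5.5]
finger_gap: 0.0
gripper_force: 2.4
```

Emit:
drive_tool(
  deltas=[
    [[0,0,1,0],[0,0,1,0]],
  ],
)

```text
t: 6.53
tcp_pos: [0.5258, -0.0937, 0.1255]
tool_rot: [0.983, 0.185, -0.0, 0.0]
force: [-2.9, 0.6, 7.9]
finger_gap: -0.0
gripper_force: 4.4
```

Emit:
drive_tool(
  deltas=[
    [[0,0,1,0],[0,0,1,0]],
  ],
)

```text
t: 6.7
tcp_pos: [0.5258, -0.0938, 0.1252]
tool_rot: [0.983, 0.185, 0.0, 0.001]
force: [-3.3, 0.2, 13.4]
finger_gap: -0.002
gripper_force: 6.4
```

Emit:
drive_tool(
  deltas=[
    [[0,0,1.2,0],[0,0,1.2,0]],
  ],
)

```text
t: 6.87
tcp_pos: [0.5258, -0.0939, 0.1248]
tool_rot: [0.983, 0.185, 0.0, 0.001]
force: [-4.5, 0.1, 18.7]
finger_gap: 0.003
gripper_force: 8.8
```

Emit:
drive_tool(
  deltas=[
    [[0,0,-8,0],[0,0,-20,0],[0,0,-45,0],[0,0,-75,0],[0,0,-75,0]],
  ],
)

```text
t: 7.28
tcp_pos: [0.5296, -0.0948, 0.2023]
tool_rot: [0.983, 0.185, 0.005, 0.003]
force: [1.3, -0.4, 0.8]
finger_gap: 0.002
gripper_force: 0.0
```

```bash
python3 a.py|head -2; cp pics/now.png pics/side5.png
```

```text
[ 0.5296 -0.0948  0.2023] 0.001593490555767211 [ 1.3  -0.41  0.79] [-0.04 -0.04  0.04] [230.1 142. ]
delta mm [-3.1 -3.1 36.2]
```

View pics/side5.png

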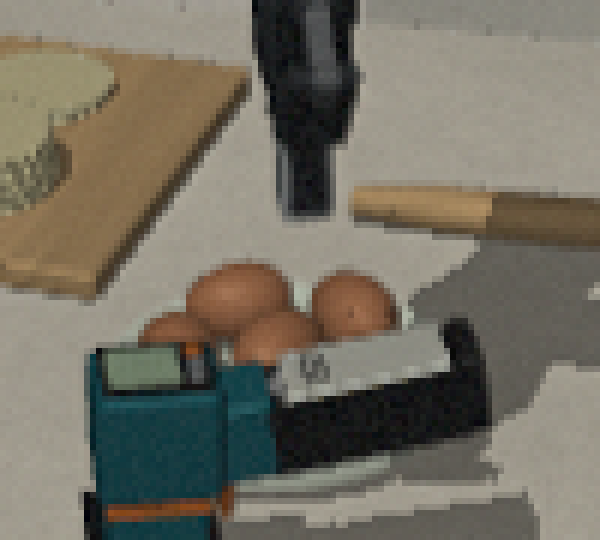

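The cover now lies flat on the handle (crop (280–450, 325–400)), so it has snapped shut, and the fingers are off it. Next: open, shift back 13 mm along the handle, descend and grip.

Emit:
drive_tool(
  deltas=[
    [[-6,0,0,0],[-13,0,0,0],[-13,0,0,0],[-13,0,0,0],[-13,0,0,0]],
  ],
  jaw=85,
)

```text
t: 7.8
tcp_pos: [0.5133, -0.0982, 0.1966]
tool_rot: [0.983, 0.185, -0.0, -0.0]
force: [-0.5, 0.1, -0.3]
finger_gap: 0.709
gripper_force: 0.0
```

Emit:
drive_tool(
  deltas=[
    [[0,0,20,0],[0,0,45,0],[0,0,70,0],[0,0,85,0],[0,0,85,0]],
  ],
)

```text
t: 8.22
tcp_pos: [0.5113, -0.0972, 0.1089]
tool_rot: [0.983, 0.185, -0.003, -0.002]
force: [-1.4, -0.8, 0.1]
finger_gap: 0.998
gripper_force: 0.0
```

```bash
python3 - <<'E'
from h import *
s=manip.sense();p=s["tcp_pos"];R=Rn.from_quat(s["tool_rot"]).as_matrix();ex=np.array([.9317,.3633,0]);P=np.array([.593,-.067,.087])-.085*ex
print(p.round(4),s["force"].round(1),s["finger_gap"],"delta mm",((P-p)@R*1000).round(1))
E
```

```text
[ 0.5113 -0.0972  0.1089] [-1.4 -0.8  0.1] 0.9975030330969431 delta mm [ 2.2  1.7 21.9]
```

Emit:
drive_tool(
  deltas=[
    [[0,0,12,0],[0,0,24,0],[0,0,24,0],[0,0,24,0]],
  ],
)

```text
t: 8.55
tcp_pos: [0.514, -0.0982, 0.0885]
tool_rot: [0.983, 0.185, -0.0, -0.0]
force: [1.0, 0.1, 1.2]
finger_gap: 0.997
gripper_force: 0.0
```

Emit:
drive_tool(
  deltas=[
    [[0,0,0,0],[0,0,0,0],[0,0,0,0],[0,0,0,0],[0,0,0,0]],
  ],
  jaw=20,
  force=60,
)

```text
t: 8.97
tcp_pos: [0.5141, -0.0984, 0.089]
tool_rot: [0.983, 0.185, 0.0, 0.0]
force: [-1.0, -0.2, 3.9]
finger_gap: 0.414
gripper_force: 60.3
```

Emit:
drive_tool(
  deltas=[
    [[0,0,0,0],[0,0,0,0],[0,0,0,0]],
  ],
)

```text
t: 9.22
tcp_pos: [0.5141, -0.0984, 0.089]
tool_rot: [0.983, 0.185, 0.0, 0.0]
force: [-0.6, -0.7, 5.1]
finger_gap: 0.415
gripper_force: 60.4
```

Emit:
drive_tool(
  deltas=[
    [[0,0,-6,0],[0,0,-14,0],[0,0,-22,0],[0,0,-30,0],[0,0,-38,0]],
  ],
  force=100,
)

```text
t: 9.63
tcp_pos: [0.5131, -0.0981, 0.1269]
tool_rot: [0.983, 0.185, -0.001, -0.0]
force: [-0.2, -0.1, -2.7]
finger_gap: 0.403
gripper_force: 100.2
```

Emit:
drive_tool(
  deltas=[
    [[0,0,-10,0],[0,0,-22,0],[0,0,-34,0],[0,0,-46,0],[0,0,-58,0]],
  ],
)

```text
t: 10.05
tcp_pos: [0.5133, -0.0981, 0.1854]
tool_rot: [0.983, 0.185, -0.0, 0.0]
force: [-0.1, 0.2, -1.7]
finger_gap: 0.408
gripper_force: 100.2
```

Emit:
drive_tool(
  deltas=[
    [[0,0,-12,0],[0,0,-24,0],[0,0,-30,0],[0,0,-30,0],[0,0,-30,0]],
  ],
)

```text
t: 10.47
tcp_pos: [0.5135, -0.0982, 0.2145]
tool_rot: [0.983, 0.185, 0.0, 0.0]
force: [-0.1, 0.8, -2.8]
finger_gap: 0.404
gripper_force: 100.3
```

```bash
python3 - <<'E'
from h import *
im=vision.snapshot("side");hsv=cv2.cvtColor(im,cv2.COLOR_RGB2HSV)
m=cv2.inRange(hsv,(82,110,30),(100,255,200));m[:, 300:]=0;m[250:]=0
print(cv2.minAreaRect(cv2.findNonZero(m)))
s=manip.sense();print(s["tcp_pos"].round(4),s["force"].round(1),s["finger_gap"])
cv2.imwrite("pics/side6.png",cv2.resize(im[60:260,130:330,::-1],None,fx=3,fy=3))
E
```

```text
((207.5, 138.0), (58.0, 33.0), 90.0)
[ 0.5131 -0.098   0.2139] [-0.5 -0.3 -2.2] 0.4064798095748443
```

View pics/side6.png

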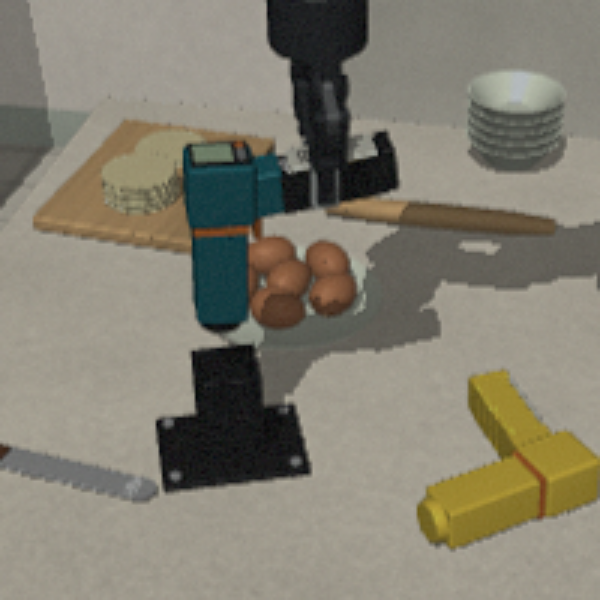

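The thermometer is upright in the fingers and clear of the stand, with its cover shut. The muzzle is at crop (222,325) and the rim at (225,350). The tool itself can't tilt, so I'll pivot the thermometer in the fingers by hooking the barrel's rear face on the outer edge of the pocket's front wall and pulling back and down in an arc.

Emit:
drive_tool(
  deltas=[
    [[16,0,0,0],[32,0,0,0],[48,0,0,0],[62,0,0,0],[62,0,0,0]],
  ],
)

```text
t: 10.93
tcp_pos: [0.5734, -0.0749, 0.2131]
tool_rot: [0.983, 0.185, 0.0, -0.0]
force: [1.0, -1.2, -2.4]
finger_gap: 0.406
gripper_force: 100.3
```

Emit:
drive_tool(
  deltas=[
    [[0,0,17,0],[0,0,34,0],[0,0,51,0],[0,0,68,0],[0,0,68,0]],
  ],
)

```text
t: 11.35
tcp_pos: [0.5673, -0.0748, 0.1421]
tool_rot: [0.983, 0.185, -0.005, -0.002]
force: [-0.1, 1.3, -3.2]
finger_gap: 0.406
gripper_force: 100.3
```

Emit:
drive_tool(
  deltas=[
    [[-6,0,0,0],[-12.5,0,0,0],[-18,0,3,0],[-22,0,6,0],[-22,0,6,0]],
  ],
  force=60,
)

```text
t: 11.77
tcp_pos: [0.5553, -0.0837, 0.1428]
tool_rot: [0.983, 0.184, 0.006, 0.001]
force: [5.8, 3.8, -1.8]
finger_gap: 0.406
gripper_force: 100.4
```

```bash
python3 - <<'E'
from h import *
s=manip.sense();p=s["tcp_pos"];ex=np.array([.9317,.3633,0]);ey=np.array([-.3633,.9317,0]);d=p-[.593,-.067,0]
print("grip in stand",(d@ex*1000).round(1),(d@ey*1000).round(1),(p[2]*1000+60).round(1),s["force"].round(1),s["ft_torque"].round(2),s["finger_gap"])
im=vision.snapshot("side");cv2.imwrite("pics/s7.png",im[:,:,::-1])
hsv=cv2.cvtColor(im,cv2.COLOR_RGB2HSV);m=cv2.inRange(hsv,(82,110,30),(100,255,200));m[:,300:]=0;m[250:]=0
print(cv2.minAreaRect(cv2.findNonZero(m)))
E
```

```text
grip in stand -41.2 -1.9 202.8 [ 5.8  3.8 -1.8] [ 0.99 -1.41  0.15] 0.4063119444963253
((191.78907775878906, 162.2837371826172), (56.72639465332031, 31.403846740722656), 85.8150863647461)
```

Emit:
drive_tool(
  deltas=[
    [[-5,0,3.5,0],[-9,0,7,0],[-17,0,14.5,0],[-24,0,22.5,0],[-24,0,22.5,0]],
  ],
  jaw=20,
  force=60,
)

```text
t: 12.23
tcp_pos: [0.5329, -0.0937, 0.1198]
tool_rot: [0.983, 0.184, 0.006, 0.002]
force: [6.2, 1.5, -1.7]
finger_gap: 0.409
gripper_force: 101.1
```

```bash
cat > b.py <<'E'
from h import *
s=manip.sense();p=s["tcp_pos"];ex=np.array([.9317,.3633,0]);ey=np.array([-.3633,.9317,0]);d=p-[.593,-.067,0]
print("grip in stand",(d@ex*1000).round(1),(d@ey*1000).round(1),(p[2]*1000+60).round(1),s["force"].round(1),s["ft_torque"].round(2),s["finger_gap"])
im=vision.snapshot("side");cv2.imwrite("pics/s8.png",im[:,:,::-1])
hsv=cv2.cvtColor(im,cv2.COLOR_RGB2HSV);m=cv2.inRange(hsv,(82,110,30),(100,255,200));m[:,300:]=0;m[250:]=0
print(cv2.minAreaRect(cv2.findNonZero(m)))
E
python3 b.py
```

```text
grip in stand -65.7 -3.0 179.8 [ 6.2  1.5 -1.7] [ 0.46 -1.33 -0.05] 0.4085241178383493
((197.13259887695312, 163.807861328125), (32.950233459472656, 56.548370361328125), 13.5704345703125)
```

Emit:
drive_tool(
  deltas=[
    [[-6.5,0,9,0],[-13,0,18,0],[-18,0,28,0],[-22,0,38,0],[-22,0,38,0]],
  ],
)

```text
t: 12.7
tcp_pos: [0.5126, -0.1023, 0.0815]
tool_rot: [0.983, 0.183, 0.005, 0.003]
force: [5.3, 0.4, 1.2]
finger_gap: 0.406
gripper_force: 106.0
```

```bash
python3 b.py
```

```text
grip in stand -87.7 -3.7 141.5 [5.3 0.4 1.2] [ 0.26 -1.31 -0.1 ] 0.40565653268440416
((202.02001953125, 167.1400146484375), (33.400001525878906, 57.400001525878906), 36.869895935058594)
```

Emit:
drive_tool(
  deltas=[
    [[-2,0,4,0],[-3,0,8,0],[-3.5,0,10,0],[-3.5,0,10,0]],
  ],
)

```text
t: 13.08
tcp_pos: [0.5089, -0.1035, 0.0715]
tool_rot: [0.983, 0.184, 0.004, 0.002]
force: [5.2, -0.1, 4.6]
finger_gap: 0.413
gripper_force: 107.5
```

Emit:
drive_tool(
  deltas=[
    [[5,0,-6,0],[15,0,-25,0],[20,0,-50,0],[20,0,-80,0],[20,0,-80,0]],
  ],
  jaw=20,
  force=118,
)

```text
t: 13.5
tcp_pos: [0.5245, -0.095, 0.1539]
tool_rot: [0.983, 0.186, 0.001, 0.002]
force: [0.7, -0.2, -1.8]
finger_gap: 0.408
gripper_force: 117.9
```

```bash
python3 b.py; python3 - <<'E'
import cv2
im=cv2.imread("pics/s8.png");cv2.imwrite("pics/side9.png",cv2.resize(im[60:260,120:320],None,fx=3,fy=3,interpolation=2))
E
```

```text
grip in stand -74.0 -1.2 213.9 [ 0.7 -0.2 -1.8] [-0.03  0.06 -0.02] 0.4076613681995091
((194.3411865234375, 140.93527221679688), (35.57659912109375, 61.499786376953125), 40.601295471191406)
```

View pics/side9.png

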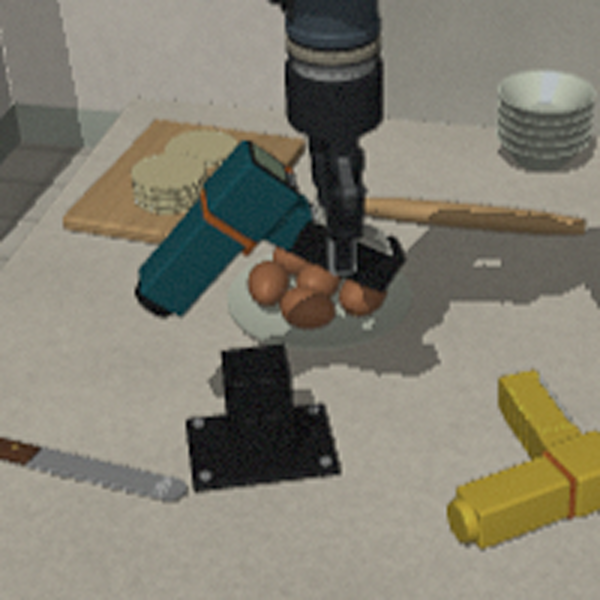

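It's held tilted at about 40–45°, with the handle hanging down, the display up and back, and the cover shut (muzzle at crop (160,300)). Now I'll pin down the tilt and work out the move to the aim.

```bash
cat > c.py <<'E'
from h import *
s=manip.sense();p=s["tcp_pos"];R=Rn.from_quat(s["tool_rot"]).as_matrix();hx=R[:,0]
G=p+[0,0,.060]
im=vision.snapshot("side");hsv=cv2.cvtColor(im,cv2.COLOR_RGB2HSV);m=cv2.inRange(hsv,(82,110,30),(100,255,200));m[:,300:]=0;m[260:]=0
r=cv2.minAreaRect(cv2.findNonZero(m));print("box",cv2.boxPoints(r).round(1).tolist(), "q6",s["q"].round(2),p.round(4))
D=np.array([.5535,.290,.040])
for th in(36,40,44,48):
    t=np.radians(th);c,sn=np.cos(t),np.sin(t)
    f=lambda x,z:G+hx*(x*c-z*sn)/1000+np.array([0,0,(x*sn+z*c)/1000])
    aim=f(85,-284.7)
    print(th,"rear-low corner,front-low, front-top, rear-top",proj("side",[f(63.5,-134.7),f(106.5,-134.7),f(106.5,22),f(63.5,22)]).round(0).tolist(),"aim",aim.round(3),"err tool mm",((D-aim)@R*1000).round(0))
E
python3 c.py
```

```text
box [[163.10000610351562, 156.6999969482422], [223.0, 54.0], [257.79998779296875, 74.30000305175781], [197.89999389648438, 177.0]] q6 [-0.39  0.46  1.71 -0.    0.97  0.81] [ 0.5232 -0.0946  0.1517]
36 rear-low corner,front-low, front-top, rear-top [[182.0, 169.0], [167.0, 162.0], [201.0, 112.0], [216.0, 120.0]] aim [ 0.743 -0.008  0.031] err tool mm [ -68. -347.   -9.]
40 rear-low corner,front-low, front-top, rear-top [[179.0, 166.0], [165.0, 158.0], [203.0, 110.0], [218.0, 119.0]] aim [ 0.754 -0.004  0.048] err tool mm [ -80. -347.    8.]
44 rear-low corner,front-low, front-top, rear-top [[178.0, 163.0], [164.0, 154.0], [206.0, 108.0], [219.0, 118.0]] aim [ 0.764 -0.     0.066] err tool mm [ -90. -347.   25.]
48 rear-low corner,front-low, front-top, rear-top [[176.0, 160.0], [163.0, 150.0], [208.0, 106.0], [221.0, 117.0]] aim [0.773 0.003 0.084] err tool mm [-100. -347.   44.]
```

Emit:
drive_tool(
  deltas=[
    [[0,0,0,-0.08],[0,0,0,-0.18],[0,0,0,-0.28],[0,0,0,-0.38],[0,0,0,-0.48]],
  ],
)

```text
t: 14.02
tcp_pos: [0.5201, -0.0935, 0.1473]
tool_rot: [0.91, 0.416, -0.003, -0.003]
force: [0.3, -0.4, -2.2]
finger_gap: 0.401
gripper_force: 117.8
```

Emit:
drive_tool(
  deltas=[
    [[0,0,0,-0.1],[0,0,0,-0.2],[0,0,0,-0.3],[0,0,0,-0.4],[0,0,0,-0.48]],
  ],
)

```text
t: 14.43
tcp_pos: [0.5202, -0.0936, 0.1473]
tool_rot: [0.785, 0.62, -0.002, -0.003]
force: [-0.3, 0.6, -2.5]
finger_gap: 0.406
gripper_force: 117.7
```

Emit:
drive_tool(
  deltas=[
    [[0,0,0,-0.05],[0,0,0,-0.06],[0,0,0,-0.06]],
  ],
)

```text
t: 14.68
tcp_pos: [0.5213, -0.0938, 0.1479]
tool_rot: [0.768, 0.641, -0.002, -0.002]
force: [-0.5, 1.0, -2.7]
finger_gap: 0.405
gripper_force: 117.7
```

```bash
python3 c.py
```

```text
box [[196.8000030517578, 184.39999389648438], [211.8000030517578, 120.69999694824219], [238.5, 126.9000015258789], [223.5, 190.6999969482422]] q6 [-0.39  0.47  1.71 -0.    0.97 -0.21] [ 0.5213 -0.0938  0.1479]
36 rear-low corner,front-low, front-top, rear-top [[213.0, 194.0], [206.0, 194.0], [220.0, 125.0], [226.0, 128.0]] aim [0.563 0.139 0.028] err tool mm [147. -37. -12.]
40 rear-low corner,front-low, front-top, rear-top [[212.0, 192.0], [205.0, 190.0], [221.0, 122.0], [227.0, 126.0]] aim [0.566 0.15  0.045] err tool mm [135. -37.   5.]
44 rear-low corner,front-low, front-top, rear-top [[211.0, 190.0], [204.0, 187.0], [222.0, 119.0], [228.0, 125.0]] aim [0.568 0.161 0.062] err tool mm [124. -37.  23.]
48 rear-low corner,front-low, front-top, rear-top [[210.0, 187.0], [204.0, 183.0], [223.0, 116.0], [228.0, 123.0]] aim [0.569 0.17  0.081] err tool mm [115. -37.  41.]
```

Emit:
drive_tool(
  deltas=[
    [[20,-6,0,0],[48,-14,0,0],[76,-22,0,0],[104,-30,3,0],[120,-34,6,0]],
  ],
)

```text
t: 15.15
tcp_pos: [0.5094, 0.0324, 0.1431]
tool_rot: [0.767, 0.641, -0.001, -0.001]
force: [-0.4, -0.8, -2.7]
finger_gap: 0.405
gripper_force: 117.7
```

Emit:
drive_tool(
  deltas=[
    [[7,-2,2,0],[12,-3,4,0],[12,-3,4,0],[12,-3,4,0],[12,-3,4,0]],
  ],
)

```text
t: 15.57
tcp_pos: [0.511, 0.041, 0.1397]
tool_rot: [0.768, 0.641, -0.0, 0.0]
force: [-0.1, -0.6, -2.0]
finger_gap: 0.407
gripper_force: 117.7
```

```bash
python3 c.py; python3 - <<'E'
from h import *
t=vision.snapshot("top")[90:240,90:290,::-1];s=vision.snapshot("side")[80:380,80:330,::-1]
a=cv2.resize(t,(400,300),interpolation=2);b=cv2.resize(s,(400,480),interpolation=2)
cv2.imwrite("pics/end.png",np.hstack([cv2.copyMakeBorder(a,0,180,0,0,0),b]))
E
```

```text
box [[184.3000030517578, 228.10000610351562], [199.5, 157.0], [229.60000610351562, 163.5], [214.39999389648438, 234.5]] q6 [-0.14  0.46  1.77 -0.    0.92  0.04] [0.511  0.041  0.1397]
36 rear-low corner,front-low, front-top, rear-top [[202.0, 236.0], [194.0, 237.0], [209.0, 162.0], [217.0, 163.0]] aim [0.553 0.273 0.019] err tool mm [ 16.  -3. -21.]
40 rear-low corner,front-low, front-top, rear-top [[201.0, 234.0], [193.0, 234.0], [211.0, 158.0], [218.0, 161.0]] aim [0.556 0.285 0.036] err tool mm [ 4. -3. -4.]
44 rear-low corner,front-low, front-top, rear-top [[199.0, 232.0], [192.0, 230.0], [212.0, 155.0], [219.0, 159.0]] aim [0.557 0.296 0.054] err tool mm [-6. -3. 14.]
48 rear-low corner,front-low, front-top, rear-top [[198.0, 229.0], [191.0, 226.0], [213.0, 152.0], [219.0, 158.0]] aim [0.559 0.305 0.072] err tool mm [-16.  -3.  32.]
```

View pics/end.png

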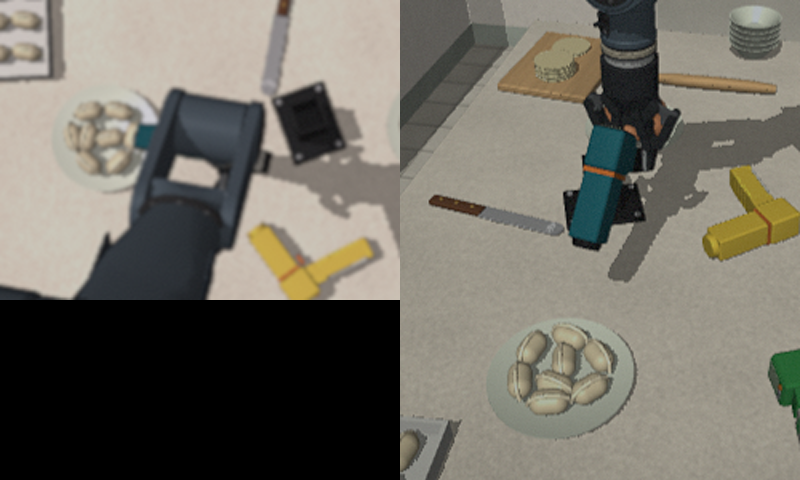

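The thermometer is held tilted, with its muzzle (side crop (588,245)) pointing at the dumpling plate (crop (560,375)). It is clear of everything, and the estimated aim error is about 1 cm. Handing in.

```bash
python3 -c "
from station import manip
print(abs(manip.sense()['qd']).max()); print(manip.sign_off())"
```

```text
0.0035600791215330695
the job is handed in; nothing more can be done
None
```

I handed the job in with the cover snapped shut and the thermometer drawn out and held steady at an estimated 40° tilt. Its aim is about 1 cm from the dumplings' middle by my measurement; the judge's verdict was not shown.

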